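Hang the medicine cup and snap the seesaw drainer over

ROBOT

A 6-joint arm with a two-finger parallel gripper is mounted at the origin on the work surface. World frame = base frame: x ahead of the robot, y to its left, z up, the work surface at z = 0. Lengths are in m, angles in rad, forces in N, time in s.
With the tool pointing down it reaches from about 0.275 to 0.825 m from the base axis. Payload 4.9 kg.
Tool frame: the origin (TCP) lies between the finger pads; the fingertips stand 14 mm ahead of it and the grasp point (between the pads) lies 5 mm behind it; z points along the fingers, y is the line along which they close (so a half turn about z gives the same grasp; the last joint's range is limited). The gripper opens to 85 mm and grips with 20 to 120 N. Pads are 22 mm wide; open, the fingers measure 114 mm over their backs; the gripper's body (76 mm by 85 mm) begins 54 mm behind the grasp point. The pads swing forward as they close: fully open they stand 13 mm farther back than shut.
Start: joints at [1.167, 0.326, -0.193, 1.052, 0, 1.437], TCP at [0.147, 0.53, 0.214] pointing down, gripper open.
Joint ranges: [-2.65, 2.65], [-0.97, 1.79], [-1.3, 1.35], [-1.93, 2.1], [-1.47, 1.37], [-3.14, 3.14]. Speed limits (rad/s): [2.57, 2.57, 3.14, 3.14, 3.14, 3.14].

INTERFACE

Orientations are given as a unit quaternion [x, y, z, w].
In Python, from station import env gives the robot as it stands. Calls block until the motion is done:
- env.move_ptp(position, orientation): joint-space move of the TCP to a pose.
- env.movel(position, orientation=None, rate=0.15, f_stop=None): straight line of the TCP; orientation=None keeps the orientation; rate is the mean speed in m/s. With f_stop (N) it stops when the force on the tool has changed by that much, and returns True; else False.
- env.move_joints(angles): joint-space move.
- env.command_gripper(opening, strength=None): opening from 0.0 (shut) to 1.0 (fully open); strength is the grip in N (None keeps the last); returns when the fingers have stopped.
- env.hold(seconds).
- env.inverse_kinematics(position, orientation): joint angles nearest the present ones, or None.
- env.read_state(): the state.
- env.snapshot(name): name is "scene" or "top" or "wrist"; returns (picture, depth): 384x512x3 uint8, red, green, blue; 384x512 float32, m along the optical axis (not along the pixel's ray), 0 where there is no reading.
- env.camera_info(name): a dict with "intrinsics" (3x3 intrinsics, pixels), "xyz" and "orientation" of the camera in the world; the wrist camera has in their place "T_tool_cam" (4x4, takes a point from camera to tool coordinates, whose origin is the TCP and whose axes are the flange's). Camera axes: x right, y down, z forward; pixel columns grow to the right and rows downward; lengths in m; the calibration is good to about 2 mm. A picture is of the moment at which its call begins: read the wrist's pose just before it. camera_info takes no time and is no camera call.
A pose or a line that the arm cannot do raises env.PlanningError and nothing moves.
- env.finish_job(): hands the job in; it is judged then, once.
The state is a dict: "t": time; "qpos": joint angles; "joint_vel": joint speeds; "joint_torque": joint torques, N m; "ee_pos": TCP position; "tool_rot": TCP orientation; "force": force on the tool from outside, world axes, zero at the start; "moment": the same for the moment, N m; "grip_width": opening from 0.0 (shut) to 1.0 (fully open); "gripper_force": force on a finger pad.
Only numpy, scipy, OpenCV 4.12 (cv2) and the standard library are available. Lean on these libraries where they do the work, as an engineer would, in place of code of your own. Each camera call takes 0.05 s, during which the arm holds its last target. There are 200 camera calls.

TASK

Gently hang the upside-down glass medicine cup, mouth down, on the steel peg of the seesaw drainer while the cradle still leans to its white end, and let go of it. Then push on the cradle, not on the cup, so that its raised blue end goes down past the centre and the cradle snaps fully over, with the cup still seated on the peg. Do not disturb the slotted rack or the orange bottle.

Things in the scene. Friction and masses are not known exactly. Their poses are not given: they have to be found in the camera images.
- cup_mid (a point): Centre, half-way up, of a green-tinted glass medicine cup standing mouth-down on the coaster; z points from mouth to closed end (up when mouth-down). 58 mm tall, outside diameter 50 mm at the mouth, 47 mm at the closed end on top; wall 3, bottom 5, inner depth 53 mm; about 80 g. Mouth 29 mm below this point, closed end 29 mm above.
- coaster: Round grey stone coaster, 96 mm diameter, 10 mm thick, origin at the centre of its underside, lying on the stool top (z = 0). Loose, 350 g.
- stand: Fixed white stand of the seesaw drainer; origin at the centre of the underside of its base plate (100 mm along x, 160 mm along y, 10 mm high), z up. Two cheeks, 36 mm to either side along x, rise to 78 mm and carry the cradle's hinge, whose axis lies along the stand's x, 65 mm above the origin.
- cradle (a joint): Angle (rad) of the rocking cradle, a beam 290 by 34 mm along the stand's y with a 64 mm steel saucer and a peg on its middle. -0.30 (start): white end (+y) down, blue end (-y) raised, peg leans to the white end. +0.30: blue end down. Top-heavy: rests at either stop; once past 0 it falls to the other within 1 s. 1 to 2 N down on the blue pad tips it, as do some 2 N sideways on the peg.
- peg_tip (a point): Centre of the peg's flat top, 85 mm from the hinge line; z points along the peg, away from the hinge, x along the hinge. Head 28 mm diameter (chamfered to 16), stem 16 to 18 mm, guide collar 36 mm from 42 to 51 mm below the tip. A hung cup rests its inner bottom on this tip, its centre 24 mm below it along the peg, its rim 6 mm above the saucer, loose by 6 mm or 0.3 rad.
- push_pad (a point): Centre of the top face of the blue pad at the -y end of the cradle, 127 mm from the hinge; pad 44 mm (along the hinge) by 36 mm. Turns with the cradle, z is its normal. Its height is about 112 mm at the start, 75 mm at the centre, 37 mm when snapped over.
- rack: Bystander: loose wooden rack with five slots holding flat blister-pack sleeves, 85 mm (x) by 190 mm (y), 107 mm high with the sleeves; origin at the centre of its underside, on the stool top.
- bottle: Bystander: orange plastic bottle with white flip-top lid, 42 mm diameter, 84 mm tall; origin at the centre of its underside, on the stool top.
Not all that is in view belongs to the job. Of the things like the part that bears cup_mid, leave any that is pink, red or yellow; of the rest the smaller one is meant.

How it is judged:
By the outcome, as a careful person would: the job done as asked, in the order asked, and still so for the second after the job is handed in, with the robot touching nothing.
It also fails if it takes over 51 s, if anything falls off the work surface, if the arm or the gripper's body presses on something with over 40 N, if the wrist force passes 120 N, or if a joint passes its speed limit or range.

## Working session

There is one attempt and no reset: what is moved stays moved. The work goes in short steps, each a Python script; the robot and the scene stay as the last script left them, time stands still between calls to the robot, and variables do not carry over. Pictures are saved under pics/ and viewed, at most 10 in all, crops included, and the job is handed in when it is done.

```bash
mkdir -p pics; ls; cat > h.py <<'E'
import numpy as np, cv2
from scipy.spatial.transform import Rotation as R
from station import env
def cam(n):
    c=env.camera_info(n); K=np.array(c["intrinsics"])
    if n=="wrist":
        s=env.read_state(); T=np.array(c["T_tool_cam"]); Rt=R.from_quat(s["tool_rot"]).as_matrix()
        return K,Rt@T[:3,:3],Rt@T[:3,3]+np.array(s["ee_pos"])
    o=np.array(c["orientation"]); Rm=R.from_quat(o).as_matrix() if o.size==4 else o.reshape(3,3)
    return K,Rm,np.array(c["xyz"])
def shot(n,f):
    K,Rm,t=cam(n); p,d=env.snapshot(n)
    cv2.imwrite(f"pics/{f}.png",p[:,:,::-1]); np.savez(f"pics/{f}.npz",p=p,d=d,K=K,R=Rm,t=t)
def load(f): return np.load(f"pics/{f}.npz")
def cloud(z):
    d=z["d"]; v,u=np.mgrid[:d.shape[0],:d.shape[1]]
    c=np.stack([u,v,np.ones_like(u)],-1)@np.linalg.inv(z["K"]).T*d[...,None]
    return c@z["R"].T+z["t"]
def atz(z,u,v,h):
    r=z["R"]@np.linalg.inv(z["K"])@[u,v,1]; return z["t"]+r*(h-z["t"][2])/r[2]
def proj(z,P):
    c=z["K"]@(z["R"].T@(np.array(P)-z["t"])); return c[:2]/c[2]
E
python3 - <<'E'
from h import *
shot("scene","s0"); shot("top","t0")
a=cv2.imread("pics/s0.png");b=cv2.imread("pics/t0.png")
for n in("s0","t0"):
    z=load(n);print(z["t"],z["R"][:,2],(z["d"]==0).mean())
    cv2.imwrite(f"pics/{n}b.png",cv2.resize(cv2.imread(f"pics/{n}.png"),(800,600),interpolation=cv2.INTER_CUBIC))
print(env.read_state())
E
```

```text
pics
[1.12293062 0.50140889 0.67726218] [-0.55301258 -0.56870539 -0.60889347] 0.004007975260416667
[ 0.52944361 -0.01004116  0.95364894] [ 0.08257036  0.00494446 -0.99657297] 0.00390625
{'t': 0.1, 'qpos': array([ 1.16679581e+00,  3.26854051e-01, -1.93469628e-01,  1.05200712e+00,
        2.51475055e-06,  1.43658343e+00]), 'joint_vel': array([-0.00134564, -0.00315137,  0.00172095,  0.00144576, -0.00026492,
       -0.00121625]), 'joint_torque': array([ 1.36506300e-03, -4.44238937e+01,  2.63038194e+01,  7.86906341e-03,
       -4.46051354e-05, -6.12170325e-06]), 'ee_pos': array([0.14636989, 0.52960401, 0.21289413]), 'tool_rot': array([ 1.34485045e-01,  9.90915326e-01, -7.39287397e-04, -2.05197311e-04]), 'force': array([-0.23822595, -0.95896196,  0.17247999]), 'moment': array([ 0.01335144, -0.02408047, -0.06440799]), 'gripper_force': 0.0, 'grip_width': 0.9969269584991763}
```

View pics/s0b.png

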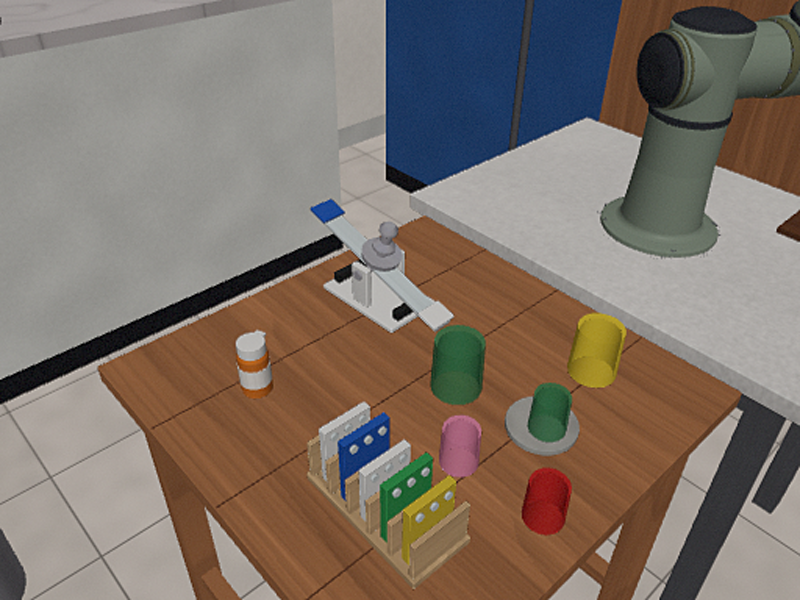

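View pics/t0b.png

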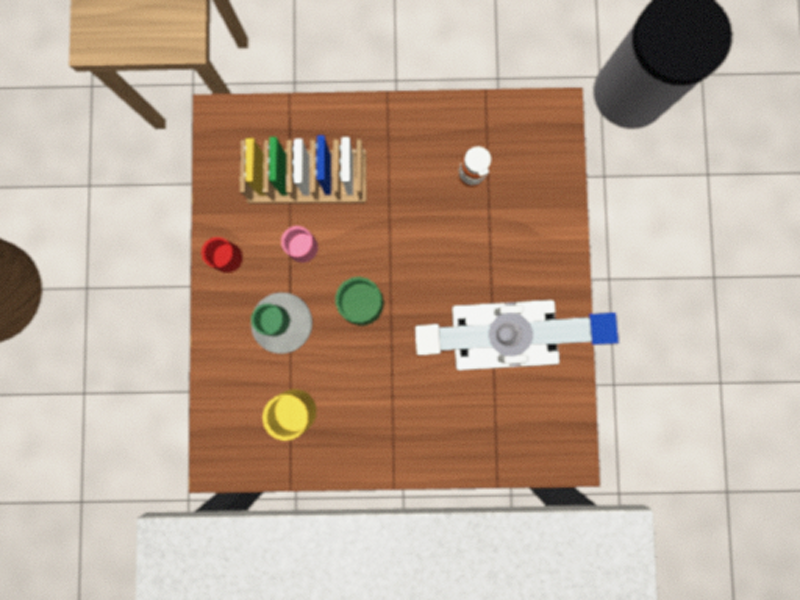

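Scene picture (800x600) candidates: small green (550,412) on the coaster, big green (458,365), pink (460,445), yellow (597,350) and red (547,500). I choose the small green one. In the top view it is at (270,319), the coaster at (282,323), the peg at about (507,334), the blue pad at (604,328), the bottle at (477,160) and the rack at (303,168).

```bash
python3 - <<'E'
from h import *
for n,pts in (("t0",{"cup":(270,319),"coaster":(300,335),"peg":(507,334),"pad":(604,328),"white":(428,339),"big":(360,301),"bottle":(478,160),"rack":(303,170),"base1":(458,360),"base2":(550,312),"yellow":(290,412)}),("s0",{"cup":(553,392),"cupside":(548,420),"peg":(388,230),"pad":(327,210),"white":(435,315),"big":(458,340)})):
    z=load(n);c=cloud(z)
    for k,(u,v) in pts.items():
        print(n,k,c[int(v*.64),int(u*.64)].round(3))
z=load("t0");c=cloud(z);p=z["p"].astype(int)
print("atz cup",atz(z,270*.64,319*.64,.068), "peg", atz(z,507*.64,334*.64,.146))
def reg(m,k): P=c[m]; print(k,len(P),P.mean(0).round(4),np.median(P,0).round(4),P.min(0).round(3),P.max(0).round(3))
cup=atz(z,270*.64,319*.64,.068)
near=lambda q,r:np.hypot(c[...,0]-q[0],c[...,1]-q[1])<r
reg(near(cup,.05)&(c[...,2]>.05),"cuptop")
reg((p[...,2]>p[...,0]+60)&(c[...,2]>.08)&(c[...,1]<-.15),"pad")
reg(near(c[int(334*.64),int(507*.64)],.025)&(c[...,2]>.13),"peg")
reg((p.min(-1)>150)&(c[...,2]<.03)&(c[...,2]>.003)&(c[...,1]<0)&near(c[int(334*.64),int(507*.64)],.12),"base")
z=load("s0");s=cv2.imread("pics/s0.png")
a=cv2.resize(s[225:305,310:410],(500,400),interpolation=cv2.INTER_CUBIC)
b=cv2.resize(s[120:220,190:300],(440,400),interpolation=cv2.INTER_CUBIC)[:,:300]
cv2.imwrite("pics/c1.png",np.hstack([a,b]))
E
```

```text
t0 cup [0.57  0.179 0.066]
t0 coaster [0.547 0.143 0.008]
t0 peg [ 0.542 -0.155  0.147]
t0 pad [ 0.549 -0.297  0.111]
t0 white [ 0.539 -0.054  0.037]
t0 big [0.594 0.044 0.081]
t0 bottle [ 0.799 -0.131  0.084]
t0 rack [0.791 0.128 0.079]
t0 base1 [ 0.504 -0.104  0.008]
t0 base2 [ 0.577 -0.249  0.01 ]
t0 yellow [0.437 0.147 0.08 ]
s0 cup [0.564 0.178 0.066]
s0 cupside [0.59  0.195 0.047]
s0 peg [ 0.548 -0.147  0.141]
s0 pad [ 0.55  -0.293  0.112]
s0 white [ 0.538 -0.054  0.034]
s0 big [0.595 0.045 0.082]
atz cup [0.56948535 0.17686893 0.068     ] peg [ 0.54036456 -0.15638128  0.146     ]
cuptop 353 [0.5697 0.1822 0.0664] [0.5698 0.1815 0.0671] [0.547 0.16  0.05 ] [0.593 0.207 0.072]
pad 320 [ 0.5471 -0.2968  0.1116] [ 0.5468 -0.2967  0.1116] [ 0.527 -0.315  0.104] [ 0.568 -0.28   0.119]
peg 140 [ 0.5403 -0.1542  0.1429] [ 0.54   -0.1538  0.1435] [ 0.527 -0.17   0.135] [ 0.553 -0.142  0.15 ]
base 1144 [ 0.5408 -0.1718  0.0095] [ 0.5238 -0.155   0.0093] [ 0.489 -0.27   0.003] [ 0.595 -0.038  0.03 ]
```

View pics/c1.png

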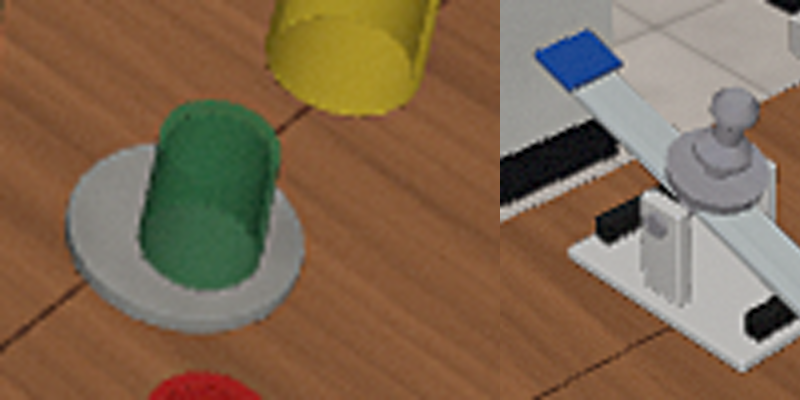

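The crop confirms it: a small green cup, mouth down, on the grey coaster, left panel about (205,200). The peg, saucer and raised blue pad are in the right panel. Next, closer wrist looks over the drainer and the cup.

```bash
cat >> h.py <<'E'
PSI=0.033
def quat(psi=PSI,tilt=0.0,sgn=1):
    # z = -(peg axis) for cradle angle tilt, y = sgn*stand x
    S=R.from_euler("z",psi)*R.from_euler("x",tilt); M=S.as_matrix()
    z=-M[:,2]; y=sgn*M[:,0]; return R.from_matrix(np.c_[np.cross(y,z),y,z]).as_quat()
E
python3 - <<'E'
from h import *
print(env.camera_info("wrist")["T_tool_cam"])
for s in(1,-1):
    for p,t in(((.57,.18,.22),0),((.57,.18,.046),0),((.542,-.153,.23),0),((.542,-.13,.21),-.3),((.542,-.153,.15),-.3)): print(s,p,env.inverse_kinematics(p,quat(PSI,t,s)))
E
```

```text
[[-1.50088334e-04 -9.51991201e-01 -3.06125352e-01  7.90073744e-02]
 [ 9.99998640e-01 -6.45630948e-04  1.51750532e-03 -5.62381574e-04]
 [-1.64229572e-03 -3.06124708e-01  9.51990003e-01 -1.59686806e-01]
 [ 0.00000000e+00  0.00000000e+00  0.00000000e+00  1.00000000e+00]]
1 (0.57, 0.18, 0.22) [ 0.18243634  0.4114292  -0.04955489  1.10981225  0.          1.72023266]
1 (0.57, 0.18, 0.046) [ 0.18243634  0.56756221 -0.27564392  0.72759019  0.          1.72023266]
1 (0.542, -0.153, 0.23) [-0.40619002  0.3406401  -0.12902124  1.10113499  0.          1.13160631]
1 (0.542, -0.13, 0.21) [-0.20176621  0.30546221 -0.27060796  0.92289351 -0.29152553  1.32548036]
1 (0.542, -0.153, 0.15) [-0.24362242  0.36027385 -0.3574272   0.76881319 -0.28826112  1.28193436]
-1 (0.57, 0.18, 0.22) [ 0.18243634  0.4114292  -0.04955489  1.10981225  0.         -1.42135999]
-1 (0.57, 0.18, 0.046) [ 0.18243634  0.56756221 -0.27564392  0.72759019  0.         -1.42135999]
-1 (0.542, -0.153, 0.23) [-0.40619002  0.3406401  -0.12902124  1.10113499  0.         -2.00998634]
-1 (0.542, -0.13, 0.21) [-0.20176621  0.30546221 -0.27060796  0.92289351 -0.29152553 -1.81611229]
-1 (0.542, -0.153, 0.15) [-0.24362242  0.36027385 -0.3574272   0.76881319 -0.28826112 -1.85965829]
```

```bash
python3 - <<'E'
from h import *
env.move_ptp((.543,-.17,.27),quat()); shot("wrist","w1")
env.move_ptp((.57,.181,.18),quat()); shot("wrist","w2")
cv2.imwrite("pics/w12.png",cv2.resize(np.hstack([cv2.imread("pics/w1.png"),cv2.imread("pics/w2.png")]),(800,300),interpolation=cv2.INTER_AREA))
print(env.read_state()["t"])
z=load("w1");c=cloud(z);p=z["p"].astype(int)
def reg(m,k): P=c[m]; print(k,len(P),P.mean(0).round(4),np.median(P,0).round(4),P.min(0).round(3),P.max(0).round(3))
m=(p[...,2]>p[...,0]+60)&(c[...,2]>.08)&(c[...,1]<-.2);reg(m,"pad")
P=c[m]; u,s,v=np.linalg.svd(P-P.mean(0),full_matrices=False); print("padnormal",v[2])
m=(np.hypot(c[...,0]-.541,c[...,1]+.155)<.022)&(c[...,2]>.138);reg(m,"peg")
n=np.array([-.033*.2955,.2955,.955]); h=c@n
P=c[m]; k=P@n; print(np.percentile(k,[50,90,98])); top=m&(h>np.percentile(k,90)-.003); reg(top,"pegtop")
m=(p.min(-1)>140)&(c[...,2]<.014)&(c[...,2]>.006)&(abs(c[...,0]-.54)<.07)&(abs(c[...,1]+.18)<.12); reg(m,"base")
print(cv2.minAreaRect(np.float32(c[m][:,:2])))
z=load("w2");c=cloud(z)
m=(np.hypot(c[...,0]-.57,c[...,1]-.181)<.04)&(c[...,2]>.061)&(c[...,2]<.075); reg(m,"cup"); print(cv2.minEnclosingCircle(np.float32(c[m][:,:2])))
E
```

```text
4.4
pad 1070 [ 0.547  -0.2966  0.1108] [ 0.547  -0.2966  0.1108] [ 0.525 -0.315  0.103] [ 0.569 -0.279  0.117]
padnormal [-0.01116775  0.30013851  0.95383025]
peg 6276 [ 0.5411 -0.1575  0.3474] [ 0.541  -0.1585  0.3676] [ 0.519 -0.17   0.138] [ 0.563 -0.144  0.38 ]
[0.29892363 0.30701259 0.31060639]
pegtop 918 [ 0.5369 -0.1525  0.3753] [ 0.5246 -0.1526  0.3754] [ 0.519 -0.158  0.371] [ 0.563 -0.149  0.38 ]
base 2851 [ 0.5416 -0.1635  0.0091] [ 0.559  -0.1459  0.0092] [ 0.489 -0.26   0.006] [ 0.594 -0.097  0.014]
((0.5418683290481567, -0.1784582883119583), (0.09895719587802887, 0.1589326709508896), 2.6229963302612305)
cup 1935 [0.5701 0.1839 0.0672] [0.5701 0.1841 0.0673] [0.547 0.16  0.061] [0.593 0.206 0.07 ]
((0.5700262188911438, 0.18293698132038116), 0.0235427375882864)
```

View pics/w12.png

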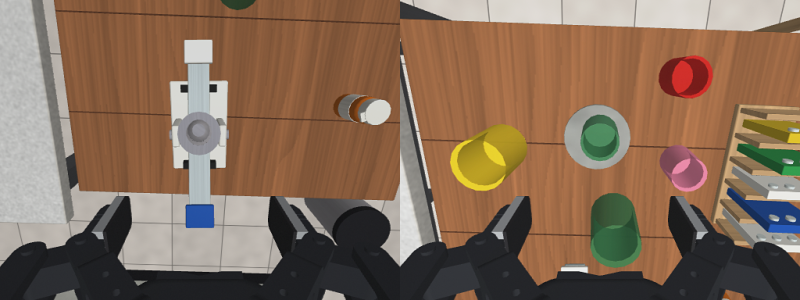

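Left panel: drainer from above, peg at (199,130), white end at (198,50), blue pad at (199,215), bottle at (370,110). Right panel: target cup on the coaster at (600,137), with clear finger room at its left and right. The fits agree: hinge (0.542,-0.1785), yaw about 0.042, peg tip (0.541,-0.1534,0.146), cup (0.570,0.183).

```bash
sed -i 's/^PSI=.*/PSI=0.042/' h.py; cat >> h.py <<'E'
HINGE=np.array([.542,-.1785,.065])
SY=np.array([-np.sin(PSI),np.cos(PSI),0])
N=.2955*SY+np.array([0,0,.9553]); TIP=HINGE+.085*N
E
python3 - <<'E'
from h import *
q0=quat()
env.movel((.570,.183,.09),q0,rate=.12)
env.movel((.570,.183,.042),q0,rate=.06)
env.command_gripper(0.0,30)
s=env.read_state(); print(s["ee_pos"],s["grip_width"],s["gripper_force"],s["force"])
env.movel((.570,.183,.07),q0,rate=.06)
env.movel((.570,.183,.21),q0,rate=.15)
s=env.read_state(); print(s["grip_width"],s["gripper_force"],s["force"],s["t"])
env.movel(TIP+.06*N,quat(tilt=-.3),rate=.14)
env.hold(.3); s=env.read_state(); print(s["ee_pos"],TIP+.06*N,s["force"],s["t"])
shot("scene","s1"); shot("wrist","w3")
a=cv2.resize(cv2.imread("pics/s1.png")[80:280,150:400],(500,400),interpolation=cv2.INTER_CUBIC)
b=cv2.resize(cv2.imread("pics/w3.png")[:,100:400],(300,400))
cv2.imwrite("pics/c2.png",np.hstack([a,b]))
E
```

```text
[0.57074545 0.18310927 0.04285361] 0.5292698559677343 36.867837580502965 [ 0.20840633 -0.55097023  4.58652792]
0.5217396195232512 36.607454435143154 [ 0.08015867  0.62426086 -0.60385121] 8.4167
[ 0.54025465 -0.13555147  0.20352428] [ 0.54020093 -0.13569029  0.2035185 ] [ 0.95396358  0.36439607 -0.44144955] 11.15
```

View pics/c2.png

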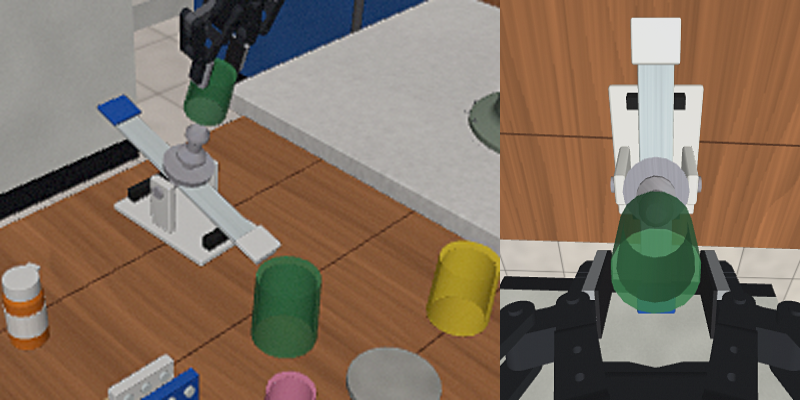

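The cup is held straight, left panel (210,90), coaxial with and above the peg head at (197,135). Before lowering, I check its offset numerically.

```bash
python3 - <<'E'
from h import *
X=np.cross(SY,N); X=R.from_euler("z",PSI).as_matrix()[:,0]; Yp=np.cross(N,X)
for n in("s1","w3"):
    z=load(n);c=cloud(z);p=z["p"].astype(int)
    g=(p[...,1]>p[...,0]+25)&(p[...,1]>p[...,2]+10)
    r=c-(TIP+.06*N); m=g&(np.linalg.norm(r,axis=-1)<.07); L=np.stack([r@X,r@Yp,r@N],-1)[m]
    print(n,len(L),np.percentile(L,[1,50,99],axis=0).round(4))
    # fit axis: radius ~24.5 at side points
    from scipy.optimize import least_squares
    S=L[(L[:,2]<.018)&(L[:,2]>-.028)]
    f=lambda a:np.hypot(S[:,0]-a[0]-a[2]*S[:,1+1],S[:,1]-a[1]-a[3]*S[:,2])-(.0243-.026*S[:,2])
    o=least_squares(f,[0,0,0,0],loss="soft_l1",f_scale=.001); print(len(S),o.x.round(4),np.abs(o.fun).mean())
E
```

```text
s1 519 [[-0.0202 -0.0119 -0.0309]
 [ 0.0135  0.0138  0.005 ]
 [ 0.025   0.0272  0.0269]]
328 [-0.0008  0.0017  0.0081 -0.0127] 0.0008551265798064753
w3 7857 [[-0.0218 -0.0211 -0.0288]
 [ 0.0003  0.0074  0.0241]
 [ 0.0209  0.0242  0.0255]]
1632 [-0.0007 -0.0007  0.0001 -0.0037] 0.00019110573675889923
```

The cup is centred to about 1 mm and its top is 25.5 mm above the TCP. Now I lower it and release.

```bash
python3 - <<'E'
from h import *
q=quat(tilt=-.3)
def st(k):
    s=env.read_state(); print(k,((s["ee_pos"]-TIP)@N).round(4),s["force"].round(2),round(s["t"],2))
print(env.movel(TIP-.014*N,q,rate=.05,f_stop=2.5)); st("down")
print(env.movel(TIP-.023*N,q,rate=.012,f_stop=1.5)); st("seat")
shot("scene","s2"); shot("wrist","w4")
for n in("s2",):
    z=load(n);c=cloud(z);p=z["p"].astype(int)
    m=(p[...,2]>p[...,0]+60)&(abs(c[...,0]-.545)<.05)&(abs(c[...,1]+.295)<.05);print("pad",c[m].mean(0))
a=cv2.resize(cv2.imread("pics/s2.png")[100:260,170:370],(500,400),interpolation=cv2.INTER_CUBIC)
b=cv2.resize(cv2.imread("pics/w4.png")[:,100:400],(300,400))
cv2.imwrite("pics/c3.png",np.hstack([a,b]))
E
```

```text
False
down -0.0137 [-0.08  0.06 -0.42] 12.88
True
seat -0.0203 [0.11 0.22 2.68] 13.43
pad [ 0.54922628 -0.29372879  0.11012904]
```

View pics/c3.png

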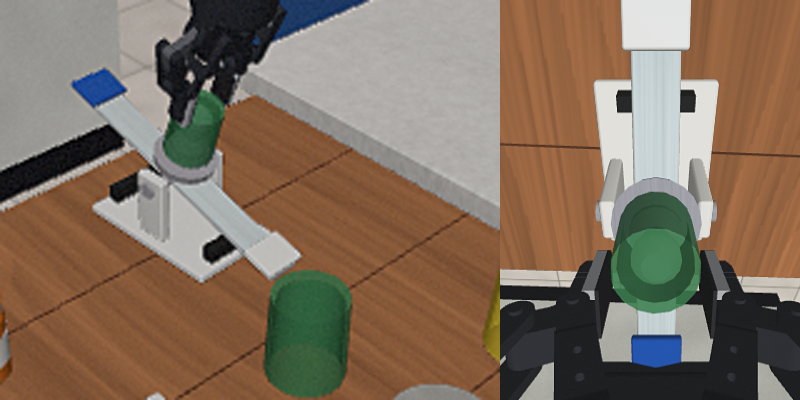

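Seated on contact exactly at the predicted depth; the cup at (195,130) is on the peg with its rim just above the saucer, and the cradle is unmoved. I release and back off along the peg.

```bash
python3 - <<'E'
from h import *
q=quat(tilt=-.3)
env.command_gripper(1.0,20); print(env.read_state()["force"])
env.movel(TIP+.03*N,q,rate=.05); env.movel(TIP+.09*N,q,rate=.15)
q2=quat(tilt=.2); tz=R.from_quat(q2).as_matrix()[:,2]
P=HINGE-.122*SY; P[2]=.16
env.movel(P-.014*tz+[0,0,.03],q2,rate=.15); env.command_gripper(0.0)
shot("scene","s3"); s=env.read_state(); print(s["ee_pos"],s["t"],s["grip_width"])
cv2.imwrite("pics/c4.png",cv2.resize(cv2.imread("pics/s3.png")[80:280,150:400],(750,600),interpolation=cv2.INTER_CUBIC))
E
```

```text
[-0.16133368  0.77413582  0.17989575]
[ 0.54721603 -0.30320708  0.20367012] 17.8917 -0.0004909963111402269
```

View pics/c4.png

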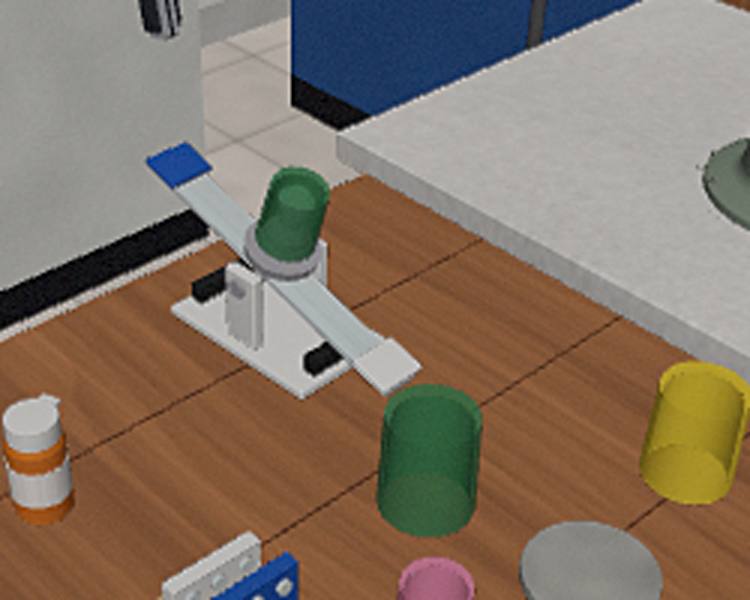

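The cup hangs seated at (292,215), the cradle still leans to the white end (390,365), and the shut fingers are above the blue pad (178,165). Now the push.

```bash
python3 - <<'E'
from h import *
q2=quat(tilt=.2); tz=R.from_quat(q2).as_matrix()[:,2]
P=HINGE-.122*SY
def go(h,**k):
    p=P.copy(); p[2]=h; r=env.movel(p-.014*tz,q2,**k); s=env.read_state(); print(h,r,s["force"].round(2),round(s["t"],2))
go(.125,rate=.1)
go(.06,rate=.04,f_stop=10)
go(.19,rate=.12)
env.hold(1.0)
shot("scene","s4"); shot("top","t4")
z=load("s4");c=cloud(z);p=z["p"].astype(int)
m=(p[...,2]>p[...,0]+60)&(abs(c[...,0]-.545)<.05)&(abs(c[...,1]+.295)<.05)&(c[...,2]<.13);print("pad",c[m].mean(0))
cv2.imwrite("pics/c5.png",np.hstack([cv2.resize(cv2.imread("pics/s4.png")[80:280,150:350],(440,440),interpolation=cv2.INTER_CUBIC),cv2.resize(cv2.imread("pics/t4.png")[40:340,100:400],(360,440))[:, :]]))
E
```

```text
0.125 False [-0.11  0.21 -0.04] 18.69
0.06 False [-0.42 -0.54  0.5 ] 20.47
0.19 False [ 0.96  0.21 -0.54] 21.7
pad [ 0.5493397  -0.29345937  0.11002054]
```

View pics/c5.png

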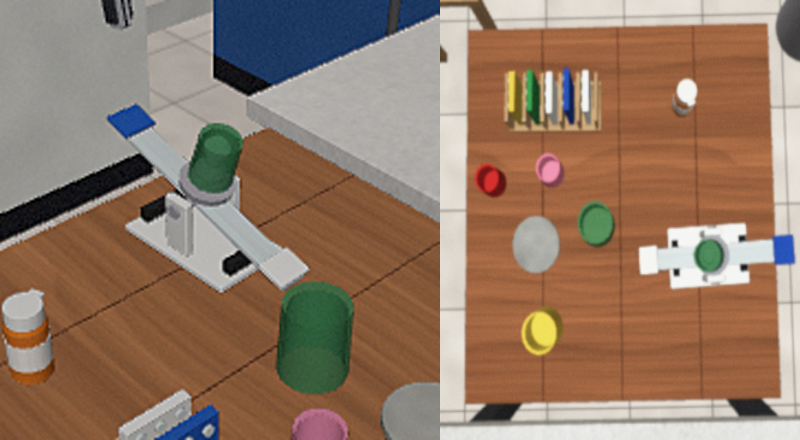

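The cradle has not tipped, and the gripper in the left panel, about (115,10), stands well away from the pad (130,122). I check where the arm really is.

```bash
python3 - <<'E'
from h import *
s=env.read_state(); e=s["ee_pos"]; print(e,s["tool_rot"],s["qpos"],s["grip_width"])
tz=R.from_quat(s["tool_rot"]).as_matrix()[:,2]; print(tz)
for n in("s4","t4"):
    z=load(n); print(n,proj(z,e),proj(z,e+.014*tz),proj(z,[.547,-.297,.111]))
    im=cv2.imread(f"pics/{n}.png"); 
    for h in(e,): cv2.circle(im,tuple(int(v) for v in proj(z,h)),4,(0,0,255),1)
    cv2.imwrite(f"pics/{n}m.png",im)
cv2.imwrite("pics/c6.png",np.hstack([cv2.resize(cv2.imread("pics/s4m.png")[0:200,100:300],(400,400)),cv2.resize(cv2.imread("pics/t4m.png")[100:384,228:512],(400,400))]))
c=cloud(load("s4")); d=load("s4")["p"].astype(int).sum(-1); m=(c[...,2]>.12)&(d<170)&(np.abs(c[...,0]-.5)<.2)&(np.abs(c[...,1]+.3)<.25); print(m.sum(),np.percentile(c[m],[1,50,99],axis=0) if m.any() else 0)
E
```

```text
[ 0.54726666 -0.30319242  0.20375248] [ 0.68866135  0.71818055  0.06910606 -0.07201798] [-0.69999074  0.57798016  0.1602133   1.2890766   0.14699259  0.81881415] 0.0020056353067152513
[-0.00826248  0.19845325 -0.98007553]
s4 [205.15810802  98.50282755] [206.22816594 104.13474558] [208.87485341 133.36476571]
t4 [405.62455532 208.36900597] [401.49950341 208.66548215] [386.13861269 209.84693427]
2549 [[ 0.4975064  -0.34684616  0.13142343]
 [ 0.56141091 -0.31000201  0.33238125]
 [ 0.60584468 -0.13033836  0.42535892]]
```

View pics/c6.png

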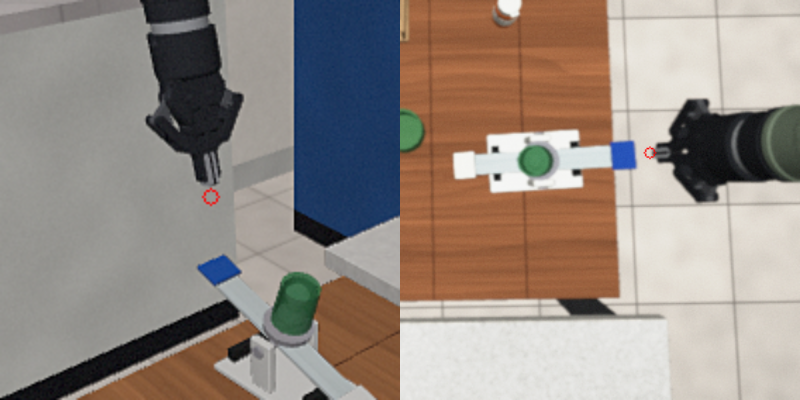

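The shut fingertips end short of the marked TCP in both views: (208,180) against (211,197) on the left, (668,152) against (650,152) on the right. The push stopped too high. I measure the real tip from depth.

```bash
python3 - <<'E'
from h import *
s=env.read_state(); e=s["ee_pos"]; M=R.from_quat(s["tool_rot"]).as_matrix()
for n in("s4","t4"):
    c=cloud(load(n)); L=(c-e)@M; m=(np.abs(L[...,0])<.05)&(np.abs(L[...,1])<.05)&(L[...,2]>-.1)&(L[...,2]<.05)
    for a in np.arange(-.09,.03,.012):
        k=m&(L[...,2]>a)&(L[...,2]<=a+.012)
        if k.sum(): print(n,round(a,3),k.sum(),np.median(L[k],0).round(3))
E
```

```text
s4 -0.09 204 [ 0.013  0.009 -0.084]
s4 -0.078 172 [ 0.013  0.005 -0.072]
s4 -0.066 87 [ 0.012  0.007 -0.062]
s4 -0.054 71 [ 0.009  0.005 -0.049]
s4 -0.042 65 [ 0.011  0.006 -0.036]
s4 -0.03 50 [ 0.011  0.005 -0.025]
s4 -0.018 6 [ 0.008  0.003 -0.017]
t4 -0.09 198 [ 0.013  0.003 -0.085]
t4 -0.078 284 [ 0.01  -0.003 -0.072]
t4 -0.066 98 [ 0.012 -0.001 -0.062]
t4 -0.054 56 [ 0.01  -0.001 -0.048]
t4 -0.042 62 [ 0.01   0.    -0.036]
t4 -0.03 32 [ 0.011 -0.003 -0.026]
t4 -0.018 2 [ 0.01   0.001 -0.018]
```

The fingertips are really about 17 mm behind the TCP, not 14 mm ahead. I repeat the push with the measured offset.

```bash
python3 - <<'E'
from h import *
q2=quat(tilt=.2); tz=R.from_quat(q2).as_matrix()[:,2]
P=HINGE-.122*SY
def go(h,**k):
    p=P.copy(); p[2]=h; r=env.movel(p+.017*tz,q2,**k); s=env.read_state(); print(h,r,s["force"].round(2),round(s["t"],2))
go(.125,rate=.1)
go(.06,rate=.04,f_stop=10)
go(.17,rate=.12)
env.hold(1.0)
shot("scene","s5"); shot("top","t5")
z=load("s5");c=cloud(z);p=z["p"].astype(int)
m=(p[...,2]>p[...,0]+60)&(abs(c[...,0]-.545)<.05)&(abs(c[...,1]+.295)<.05)&(c[...,2]<.13);print("pad",c[m].mean(0))
cv2.imwrite("pics/c7.png",np.hstack([cv2.resize(cv2.imread("pics/s5.png")[80:280,150:350],(400,400),interpolation=cv2.INTER_CUBIC),cv2.resize(cv2.imread("pics/t5.png")[40:340,120:420],(400,400))]))
E
```

```text
0.125 False [-0.47 -0.34  0.32] 23.91
0.06 False [-0.34 -0.21  0.06] 25.68
0.17 False [-0.77  0.47 -0.14] 26.75
pad [ 0.55048621 -0.29582609  0.03638222]
```

View pics/c7.png

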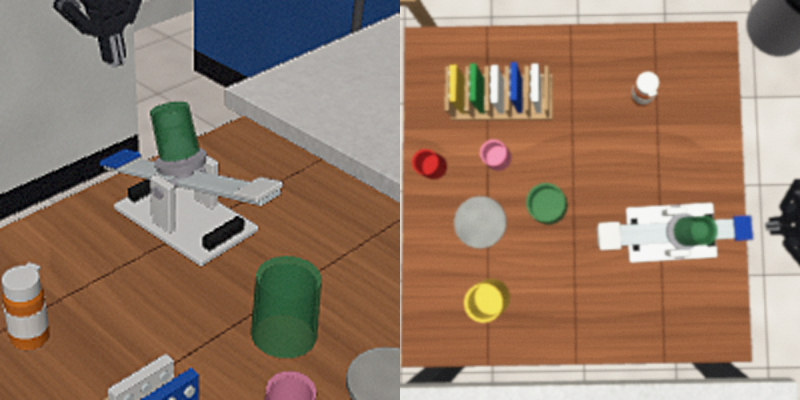

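The blue pad (120,158) is now down at z = 36 mm. The cup at (175,130) is seated on the peg, leaning to the blue side, and the gripper is clear. The rack and bottle are unmoved, so I hand in.

```bash
python3 -c "
from station import env
print(env.finish_job())"
```

```text
the job is handed in; nothing more can be done
None
```

The cup is hung mouth-down on the peg and released, and the cradle is snapped fully over to its blue end with the cup still seated and the rack and bottle untouched; the first push fell short, a second tipped it, and the job is handed in (last clock reading 26.75 s).

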